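# Move the punches to the bench block in their order

## Task

The three steel punches stand in the slotted oak stand in the order in which they will be struck. Move them one at a time into the bench block with the brass end plates, keeping the same left-to-right order, so that each stands upright, working end up, fully down in the hole that matches its old slot. Leave the lantern cap, finial, mallet and glass pane where they are.

Things in the scene. Friction and masses are not known exactly. Their poses are not given: they have to be found in the camera images.
- round_punch: Plain steel, standing upright with its blunt struck end down and its working end up. Lower 52 mm: round, 16 mm diameter with a slightly chamfered flat foot. Above that a round 12 mm shank up to 108 mm, then a cone to a fine point at 130 mm. Origin: centre of the flat foot; z points up along the punch. About 0.15 kg.
- square_punch: Plain steel, standing upright with its blunt struck end down and its working end up. Lower 52 mm: round, 16 mm diameter with a slightly chamfered flat foot. Above that a 13 mm square shank up to 108 mm (flats along its x and y), then a pyramid to a small square end at 125 mm. Origin: centre of the flat foot; z points up along the punch. About 0.15 kg.
- flat_punch: Plain steel, standing upright with its blunt struck end down and its working end up. Lower 52 mm: round, 16 mm diameter with a slightly chamfered flat foot. Above that a flat blade 9 mm thick (x) by 18 mm wide (y) up to 111 mm, then both faces taper to a straight edge at 130 mm. Origin: centre of the flat foot; z points up along the punch. About 0.15 kg.
- oak_stand: Pale oak stand, fixed, 66 x 180 x 60 mm high; start of the punches, any order. Upper rail (46 to 60 mm) with three 22 mm slots open to the robot; punches stand on its base board, 15 mm up, turned under 0.15 rad from it. Places at x = 0, y = +60, 0, -60 mm in its frame, first to third from the left. Origin: centre of underside; z up; y along the row to the robot's left, yaw within 0.4 rad.
- bench_block: Mid-brown block with brass end plates, fixed, 66 x 184 x 60 mm high, left or right of the stand. Three 22 mm square holes, mouths splayed to 34 mm over the top 6 mm, floor 15 mm up. Places at x = 0, y = +60, 0, -60 mm in its frame, first to third from the left. Origin: centre of underside; z up; y along the row to the robot's left, yaw within 0.4 rad.
- lantern_cap: Domed brass lantern cap standing on its rim, 96 mm diameter, 59 mm high. To be left alone. Origin: centre of the underside.
- finial: Small turned copper finial with a dent, standing on its 42 mm flange, 75 mm high. To be left alone. Origin: centre of the underside.
- mallet: Round boxwood mallet standing on its 74 mm head, handle up, 164 mm high. To be left alone. Origin: centre of the underside.
- glass_pane: Amber glass lantern pane in a thin brass frame, lying flat, 98 by 72 by 7 mm. To be left alone. Origin: centre of the underside.
Things that resemble listed ones, but are neither listed nor needed, are in the scene too. What is shaped like the oak_stand but black is not meant.

How it is judged:
On the way, in this order (a step that is already met when the one before it is completed fails the run):
1. one punch stands in the bench block, in the hole that matches the slot it came from; the other two still stand in the oak stand (height (world z) of round_punch between 0.007 and 0.023 m and angle between each of round_punch, square_punch, flat_punch's own z axis and vertical below 0.25 rad and height (world z) of square_punch between 0.007 and 0.023 m and height (world z) of flat_punch between 0.007 and 0.023 m and (distance of each of round_punch, square_punch from where it was at the start of the episode below 0.02 m or distance of each of round_punch, flat_punch from where it was at the start of the episode below 0.02 m or distance of each of square_punch, flat_punch from where it was at the start of the episode below 0.02 m) and (distance of round_punch from where it was at the start of the episode above 0.1 m or distance of square_punch from where it was at the start of the episode above 0.1 m or distance of flat_punch from where it was at the start of the episode above 0.1 m) and (y of round_punch in the frame of oak_stand between 0.04 and 0.08 m or y of square_punch in the frame of oak_stand between 0.04 and 0.08 m or y of flat_punch in the frame of oak_stand between 0.04 and 0.08 m or y of round_punch in the frame of bench_block between 0.05 and 0.07 m or y of square_punch in the frame of bench_block between 0.05 and 0.07 m or y of flat_punch in the frame of bench_block between 0.05 and 0.07 m) and (y of round_punch in the frame of oak_stand between -0.02 and 0.02 m or y of square_punch in the frame of oak_stand between -0.02 and 0.02 m or y of flat_punch in the frame of oak_stand between -0.02 and 0.02 m or y of round_punch in the frame of bench_block between -0.01 and 0.01 m or y of square_punch in the frame of bench_block between -0.01 and 0.01 m or y of flat_punch in the frame of bench_block between -0.01 and 0.01 m) and (y of round_punch in the frame of oak_stand between -0.08 and -0.04 m or y of square_punch in the frame of oak_stand between -0.08 and -0.04 m or y of flat_punch in the frame of oak_stand between -0.08 and -0.04 m or y of round_punch in the frame of bench_block between -0.07 and -0.05 m or y of square_punch in the frame of bench_block between -0.07 and -0.05 m or y of flat_punch in the frame of bench_block between -0.07 and -0.05 m)), for 0.2 s.
2. two punches stand in the bench block, each in the hole that matches its slot; the third still stands in the oak stand (height (world z) of round_punch between 0.007 and 0.023 m and angle between each of round_punch, square_punch, flat_punch's own z axis and vertical below 0.25 rad and height (world z) of square_punch between 0.007 and 0.023 m and height (world z) of flat_punch between 0.007 and 0.023 m and (distance of round_punch from where it was at the start of the episode below 0.02 m or distance of square_punch from where it was at the start of the episode below 0.02 m or distance of flat_punch from where it was at the start of the episode below 0.02 m) and (distance of each of round_punch, square_punch from where it was at the start of the episode above 0.1 m or distance of each of round_punch, flat_punch from where it was at the start of the episode above 0.1 m or distance of each of square_punch, flat_punch from where it was at the start of the episode above 0.1 m) and (y of round_punch in the frame of oak_stand between 0.04 and 0.08 m or y of square_punch in the frame of oak_stand between 0.04 and 0.08 m or y of flat_punch in the frame of oak_stand between 0.04 and 0.08 m or y of round_punch in the frame of bench_block between 0.05 and 0.07 m or y of square_punch in the frame of bench_block between 0.05 and 0.07 m or y of flat_punch in the frame of bench_block between 0.05 and 0.07 m) and (y of round_punch in the frame of oak_stand between -0.02 and 0.02 m or y of square_punch in the frame of oak_stand between -0.02 and 0.02 m or y of flat_punch in the frame of oak_stand between -0.02 and 0.02 m or y of round_punch in the frame of bench_block between -0.01 and 0.01 m or y of square_punch in the frame of bench_block between -0.01 and 0.01 m or y of flat_punch in the frame of bench_block between -0.01 and 0.01 m) and (y of round_punch in the frame of oak_stand between -0.08 and -0.04 m or y of square_punch in the frame of oak_stand between -0.08 and -0.04 m or y of flat_punch in the frame of oak_stand between -0.08 and -0.04 m or y of round_punch in the frame of bench_block between -0.07 and -0.05 m or y of square_punch in the frame of bench_block between -0.07 and -0.05 m or y of flat_punch in the frame of bench_block between -0.07 and -0.05 m)), for 0.2 s.
3. all three punches stand in the bench block, one in each hole (height (world z) of round_punch between 0.007 and 0.023 m and angle between each of round_punch, square_punch, flat_punch's own z axis and vertical below 0.25 rad and height (world z) of square_punch between 0.007 and 0.023 m and height (world z) of flat_punch between 0.007 and 0.023 m and x of round_punch in the frame of bench_block between -0.01 and 0.01 m and x of square_punch in the frame of bench_block between -0.01 and 0.01 m and x of flat_punch in the frame of bench_block between -0.01 and 0.01 m and (y of round_punch in the frame of bench_block between 0.05 and 0.07 m or y of square_punch in the frame of bench_block between 0.05 and 0.07 m or y of flat_punch in the frame of bench_block between 0.05 and 0.07 m) and (y of round_punch in the frame of bench_block between -0.01 and 0.01 m or y of square_punch in the frame of bench_block between -0.01 and 0.01 m or y of flat_punch in the frame of bench_block between -0.01 and 0.01 m) and (y of round_punch in the frame of bench_block between -0.07 and -0.05 m or y of square_punch in the frame of bench_block between -0.07 and -0.05 m or y of flat_punch in the frame of bench_block between -0.07 and -0.05 m)), for 0.2 s.
At the end, for the whole second after the job is handed in: Each hole of the block holds one punch, moved one by one, left-to-right order kept: foot within 10 mm of the hole's centre each way and 8 mm of its floor, working end up, within 0.25 rad of upright, at rest. Cap, finial, mallet and pane stay within 30 mm of their start (all of step 3 and linear speed of each of round_punch, square_punch, flat_punch below 0.02 m/s and angular speed of each of round_punch, square_punch, flat_punch below 0.3 rad/s); the robot touches nothing.
It fails at once if the brass lantern cap is moved by more than 30 mm (distance of lantern_cap from where it was at the start of the episode above 0.03 m).
It fails at once if the copper finial is moved by more than 30 mm (distance of finial from where it was at the start of the episode above 0.03 m).
It fails at once if the mallet is moved by more than 30 mm (distance of mallet from where it was at the start of the episode above 0.03 m).
It fails at once if the glass pane is moved by more than 30 mm (distance of glass_pane from where it was at the start of the episode above 0.03 m).
It also fails if it takes over 99 s, if anything falls off the work surface, if the arm or the gripper's body presses on something with over 40 N, if the wrist force passes 120 N, or if a joint passes its speed limit or range.

## Robot

A 7-joint arm with a two-finger parallel gripper is mounted at the origin on the work surface. World frame = base frame: x ahead of the robot, y to its left, z up, the work surface at z = 0. Lengths are in m, angles in rad, forces in N, time in s.
With the tool pointing down it reaches from about 0.4 to 0.85 m from the base axis. Payload 10.4 kg.
Tool frame: the origin (TCP) lies between the finger pads; the fingertips stand 14 mm ahead of it and the grasp point (between the pads) lies 5 mm behind it; z points along the fingers, y is the direction in which the jaws open and shut (so a half turn about z gives the same grasp; the last joint's range is limited). The gripper opens to 87 mm and grips with 3 to 60 N. Pads are 19 mm wide; open, the fingers measure 117 mm over their backs; the gripper's body (75 mm by 190 mm) begins 51 mm behind the grasp point.
Start: joints at [-1.124, 0.332, -0.065, 1.46, 0.022, 1.35, -0.088], TCP at [0.283, 0.557, 0.237] pointing down, gripper open.
Joint ranges: [-2.6, 2.6], [-0.5, 2.12], [-1.47, 1.34], [0.16, 2.42], [-1.27, 4.41], [0.06, 2.06], [-2.6, 2.6]. Speed limits (rad/s): [2.22, 2.22, 2.79, 2.79, 3.14, 3.14, 3.14].

## Interface

Orientations are given as [roll, pitch, yaw] about the fixed x, y, z axes, in that order (R = Rz(yaw) Ry(pitch) Rx(roll)).
In Python, from rig import manip gives the robot as it stands.
- The arm moves only by the tool play_rows, never from a script. Its argument "moves" is a list of rows, each a list of 7 numbers: the shift along the tool's x, y, z in mm, then the turn, a rotation vector about the tool's x, y, z in rad, then the opening, from -1 (shut) to 1 (fully open). A call has 1 to 12 rows; each row is the pose to reach, as a shift and turn from the pose measured when the call began, along the tool's axes at that moment; what a row does not reach only later rows make up. A row lasts 1/10 s, in which the tool goes at most 50 mm and 8.59 degrees, less where a joint would pass 70% of its speed; a pose out of reach is approached as far as the arm can. A call with a gripper value outside its range is refused whole. The fingers move at their own pace and stop on an object; "grip_force" is the grip in N (left out, the last holds). Time passes only in rows, so rows that repeat a pose let the fingers close. It gives the time, the measured TCP pose, the force and the opening at its end, in the units of the state.
- manip.read_state(): the state, without advancing time (a new reading comes with each control period).
- manip.snapshot(name): name is "side" or "top"; returns a dict with "image" (480x640x3 uint8, red, green, blue), "fx", "fy", "cx", "cy" (pixels), "R" (3x3) and "t" (3): a world point X has camera coordinates R X + t. Camera axes: x right, y down, z forward; pixel columns grow to the right and rows downward; lengths in m; the calibration is good to about 2 mm. A picture is of the moment at which its call begins. There is no depth.
- manip.finish_job(): hands the job in, once; it reports no verdict.
Trained networks look in a picture, given as the dict that the camera call returned (one of the last four; its "shot" number tells which), for a name from the list of things; names that differ only in an ending like _2 or _b are one class to them, and where a whole thing is asked for, a point or a joint stands for the part that bears it (a point fixed in the world has none). Each returns a list of dicts, best first, with "p" (0 to 1); they miss things now and then, are a little off and sometimes report something else, mostly with a low value. They report only what shows in the picture. A call takes as long as a camera call. They do not tell look-alikes from the thing itself.
- manip.spot_in(picture, target): "bbox" ([left, top, width, height] in pixels, round what is visible of it).
The state is a dict: "time": time; "qpos": joint angles; "joint_velocities": joint speeds; "joint_efforts": joint torques, N m; "tool_pos": TCP position; "tcp_rot": TCP orientation; "contact_force": force on the tool from outside, world axes, zero at the start; "ft_torque": the same for the moment, N m; "finger_gap": opening from 0.0 (shut) to 1.0 (fully open).
Only numpy, scipy, OpenCV 4.12 (cv2) and the standard library are available. Lean on these libraries where they do the work, as an engineer would, in place of code of your own. Each camera call takes 0.05 s, during which the arm holds its last target.

## Working session

There is one attempt and no reset: what is moved stays moved. The work goes in short steps, Python scripts to look and compute and a tool call to move; the robot and the scene stay as the last step left them, time stands still between calls to the robot, and variables do not carry over. Pictures are saved under pics/ and viewed, and the job is handed in when it is done.

Besides the shell and the picture viewer there is one more tool, called as a command line: name --pt "numbers of a row" for each row, then --argument value for the rest. play_rows: Moves the arm, as the interface text tells. Its arguments: {"type":"object","properties":{"moves":{"type":"array","items":{"type":"array","items":{"type":"number"}}},"grip_force":{"type":"number"}},"required":["moves"]}

```bash
ls; mkdir -p pics
cat > h.py <<'E'
from rig import manip
import numpy as np, cv2, pickle
def snap(n,f):
    p=manip.snapshot(n); cv2.imwrite(f'pics/{f}.png',p['image'][:,:,::-1]); pickle.dump(p,open(f'pics/{f}.pkl','wb')); return p
E
python3 - <<'E'
from h import *
print(manip.read_state())
for n in ('side','top'):
    p=snap(n,n+'0'); print(n,p['fx'],p['fy'],p['cx'],p['cy'],p['R'],p['t'])
    for o in ['round_punch','square_punch','flat_punch','oak_stand','bench_block','lantern_cap','finial','mallet','glass_pane']:
        print(o,[(np.round(d['bbox']).tolist(),round(d['p'],2)) for d in manip.spot_in(p,o)][:4])
E
```

```text
pics
{'time': 0.0, 'qpos': array([-1.1236244 ,  0.33286017, -0.0646999 ,  1.46095969,  0.02160035,
        1.34989882, -0.08846051]), 'joint_velocities': array([ 0.00255303,  0.00080638, -0.00089848, -0.00123284,  0.00071843,
        0.00048417,  0.00049472]), 'joint_efforts': array([-3.28762962e-04, -6.23239160e+01,  2.49431416e-02, -3.89902461e+01,
       -6.10988773e-02,  3.99514439e-02,  1.62835809e-04]), 'tool_pos': array([0.28276176, 0.55695681, 0.23575246]), 'tcp_rot': array([-3.14016376e+00,  6.77614169e-05,  2.67188163e+00]), 'contact_force': array([-0.13175059, -0.54712892,  0.17617146]), 'ft_torque': array([-0.02050914, -0.05386386, -0.0115562 ]), 'finger_gap': 1.002891308189014}
side 498.1529856847886 498.1529856847886 323.16808204063364 229.68821962199564 [[ 0.69400675 -0.71993336  0.00711267]
 [-0.33333776 -0.33005858 -0.88314623]
 [ 0.63815403  0.61053853 -0.46904386]] [-0.39370172  0.2421267   0.51803808]
round_punch [([217.0, 158.0, 10.0, 61.0], 0.82)]
square_punch [([233.0, 169.0, 16.0, 62.0], 0.72)]
flat_punch [([255.0, 171.0, 15.0, 48.0], 0.75)]
oak_stand [([109.0
[... 441 characters left out ...]
387997 314.7880651618558 241.71164471879587 [[-0.02656272 -0.99932988 -0.02518359]
 [-0.99723471  0.02823936 -0.06874211]
 [ 0.06940722  0.02328798 -0.99731655]] [0.02338249 0.54499442 1.09674011]
round_punch [([193.0, 246.0, 20.0, 10.0], 0.44)]
square_punch []
flat_punch [([252.0, 242.0, 18.0, 11.0], 0.62)]
oak_stand [([188.0, 233.0, 94.0, 39.0], 0.71), ([144.0, 305.0, 92.0, 56.0], 0.68), ([266.0, 320.0, 95.0, 47.0], 0.66)]
bench_block [([356.0, 242.0, 98.0, 38.0], 0.61), ([248.0, 121.0, 54.0, 50.0], 0.32)]
lantern_cap [([328.0, 143.0, 46.0, 44.0], 0.96), ([248.0, 122.0, 53.0, 51.0], 0.16)]
finial [([192.0, 143.0, 20.0, 22.0], 0.67)]
mallet []
glass_pane [([247.0, 121.0, 52.0, 52.0], 0.69)]
```

View pics/side0.png

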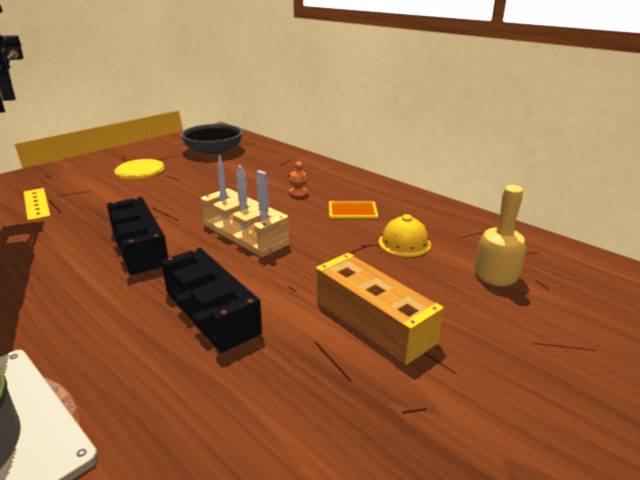

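View pics/top0.png

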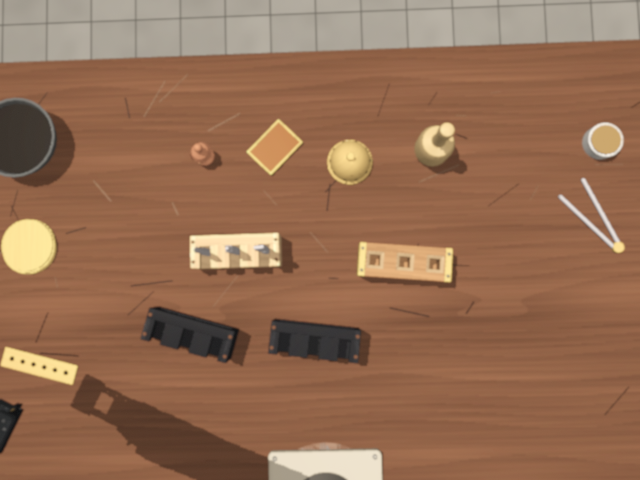

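Side view: pale oak stand with the punches at about (245,220), black look-alikes at (135,235) and (212,298), brass-ended block at (380,305). Top view: oak stand (235,251), black ones (189,334) and (315,341), block (405,262). I choose the oak stand with the punches and check it in a crop.

Run:
```python
import cv2,numpy as np
a=cv2.imread('pics/top0.png')[225:295,180:290];b=cv2.imread('pics/top0.png')[225:295,350:460]
a=cv2.resize(a,None,fx=7,fy=7,interpolation=2)[:300*7][:, :770];b=cv2.resize(b,None,fx=7,fy=7,interpolation=2)
cv2.imwrite('pics/c1.png',a);cv2.imwrite('pics/c2.png',b)
c=cv2.imread('pics/side0.png')[145:265,190:300];cv2.imwrite('pics/c3.png',cv2.resize(c,None,fx=5,fy=5,interpolation=2))
c=cv2.imread('pics/side0.png')[245:365,310:450];cv2.imwrite('pics/c4.png',cv2.resize(c,None,fx=5,fy=5,interpolation=2))
```

```text
(no output)
```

View pics/c1.png

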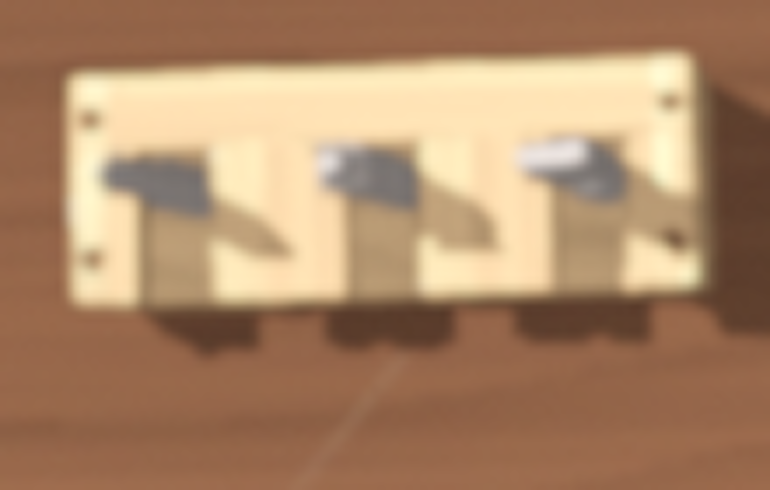

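View pics/c2.png

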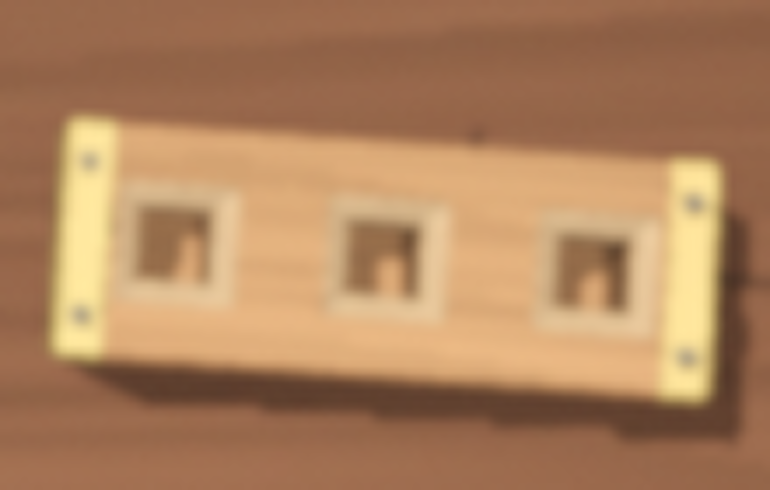

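View pics/c3.png

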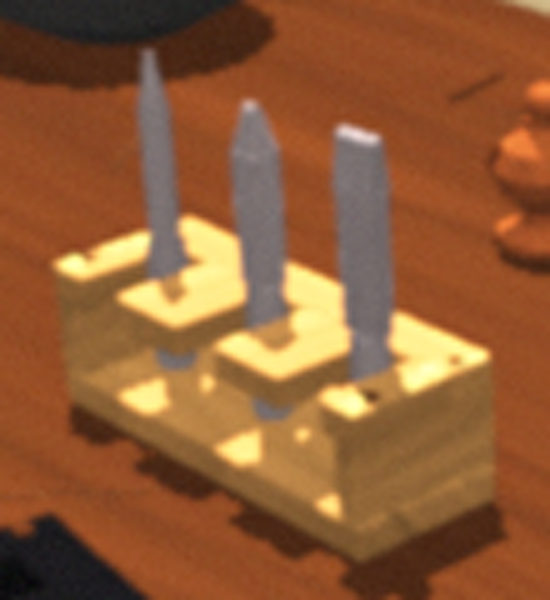

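View pics/c4.png

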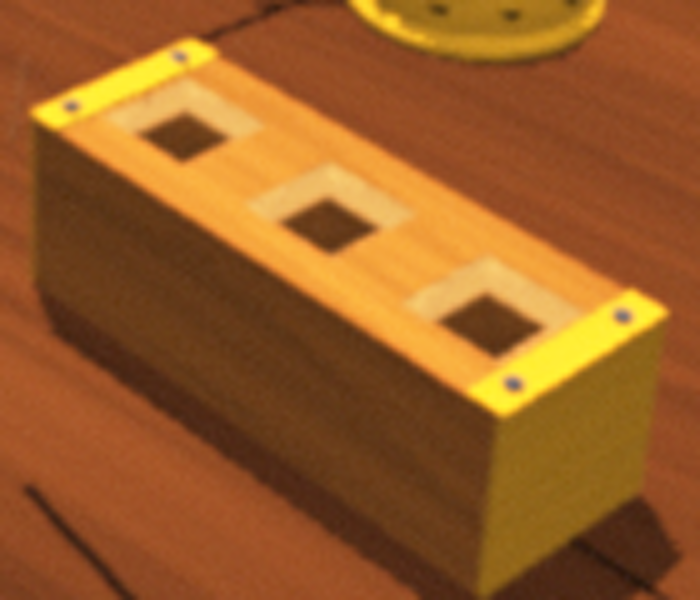

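The crops confirm the pale oak stand holds round (left), square (middle) and flat (right) punches. The block has three empty holes. Next I triangulate.

```bash
cat >> h.py <<'E'
def P(p): return np.array([[p['fx'],0,p['cx']],[0,p['fy'],p['cy']],[0,0,1]])@np.c_[p['R'],p['t']]
def tri(pa,a,pb,b):
    X=cv2.triangulatePoints(P(pa),P(pb),np.float64(a).reshape(2,1),np.float64(b).reshape(2,1)).ravel(); return X[:3]/X[3]
def onz(p,u,z):
    M=P(p); H=np.c_[M[:,0],M[:,1],M[:,2]*z+M[:,3]]; w=np.linalg.solve(H,np.r_[u,1.]); return w[:2]/w[2]
def proj(p,X):
    w=P(p)@np.r_[X,1]; return w[:2]/w[2]
E
python3 - <<'E'
from h import *
s=pickle.load(open('pics/side0.pkl','rb'));t=pickle.load(open('pics/top0.pkl','rb'))
def go(name,T,To,S,So):
    T=np.array(T)/7+To;S=np.array(S)/5+So
    X=[tri(t,a,s,b) for a,b in zip(T,S)]
    print(name);
    for x,a,b in zip(X,T,S): print(np.round(x,4), 'reproj err',np.round(proj(t,x)-a,1),np.round(proj(s,x)-b,1),'top@.06',np.round(onz(t,a,.06),4),'side@.06',np.round(onz(s,b,.06),4))
    return np.array(X)
for n,a in (('block',([(67,118),(722,160),(713,403),(50,357)],(350,225),[(190,38),(667,312),(502,415),(32,115)],(310,245))),
 ('stand',([(70,72),(692,55),(700,292),(75,303)],(180,225),[(195,215),(490,355),(355,400),(55,265)],(190,145)))):
    X=go(n,*a); d=X[0]+X[3]-X[1]-X[2]; print('centre',X.mean(0),'yaw',np.arctan2(-d[0],d[1]),'len',np.linalg.norm(X[0]-X[1]),np.linalg.norm(X[0]-X[3]))
go('holes',[(175,242),(381,260),(592,275)],(350,225),[(182,137),(328,227),(492,325)],(310,245))
go('tips',[(105,175),(328,163),(553,157)],(180,225),[(148,50),(249,103),(358,135)],(190,145))
E
```

```text
block
[ 0.5392 -0.0819  0.0605] reproj err [-0.3  0.3] [ 0.5 -0. ] top@.06 [ 0.5397 -0.0825] side@.06 [ 0.5392 -0.0808]
[ 0.5214 -0.2672  0.0611] reproj err [-0.6  0.5] [ 1.4 -0.2] top@.06 [ 0.5224 -0.2687] side@.06 [ 0.5211 -0.2654]
[ 0.4528 -0.2616  0.0632] reproj err [-0.4  0.3] [ 0.9 -0.1] top@.06 [ 0.4534 -0.2631] side@.06 [ 0.4552 -0.2588]
[ 0.472  -0.076   0.0595] reproj err [ 0.3 -0.3] [-0.6  0. ] top@.06 [ 0.4714 -0.0754] side@.06 [ 0.4721 -0.0771]
centre [ 0.49633784 -0.17167915  0.06106297] yaw -0.09949524701193214 len 0.18608632529989255 0.06746672944903004
stand
[0.5626 0.2602 0.0601] reproj err [-0.1  0.1] [0.2 0. ] top@.06 [0.5628 0.2601] side@.06 [0.5624 0.2606]
[0.5614 0.0805 0.0602] reproj err [-0.5  0.6] [ 1. -0.] top@.06 [0.5626 0.0795] side@.06 [0.5603 0.0819]
[0.4942 0.0779 0.0676] reproj err [ 0.1 -0.1] [-0.2  0. ] top@.06 [0.4942 0.0787] side@.06 [0.5035 0.0892]
[0.4956 0.2596 0.0595] reproj err [-0.1  0.2] [0.2 0. ] top@.06 [0.4959 0.2593] side@.06 [0.4948 0.2591]
centre [0.52845952 0.16956399 0.06183248] yaw -0.007125169822808039 len 0.17970042526029753 0.06693947638759488
holes
[ 0.5027 -0.1119  0.054 ] reproj err [-0.4  0.4] [ 0.9 -0.1] top@.06 [ 0.5033 -0.1122] side@.06 [ 0.4945 -0.1171]
[ 0.4965 -0.1714  0.0535] reproj err [-0.1  0.1] [ 0.3 -0. ] top@.06 [ 0.4966 -0.1707] side@.06 [ 0.4886 -0.1767]
[ 0.4907 -0.2315  0.0542] reproj err [-0.1  0.1] [ 0.1 -0. ] top@.06 [ 0.4907 -0.2305] side@.06 [ 0.4838 -0.2355]
tips
[0.527  0.2289 0.1468] reproj err [-0.2  0.2] [0.3 0. ] top@.06 [0.5326 0.2502] side@.06 [0.6661 0.4372]
[0.5287 0.1706 0.141 ] reproj err [-0.3  0.3] [ 0.5 -0. ] top@.06 [0.5343 0.1854] side@.06 [0.6564 0.3469]
[0.5285 0.1097 0.1457] reproj err [-0.2  0.3] [ 0.4 -0. ] top@.06 [0.5342 0.1203] side@.06 [0.6657 0.2821]
```

Triangulation gives:
- **Stand:** centre (0.5285, 0.170), yaw about 0, top at about 0.060.
- **Block:** centre (0.496, -0.172), yaw about -0.10.
- **Punch tips:** z about 0.146, which matches a 15 mm floor plus 130 mm.

I'll move flat, then square, then round, so nothing is carried over a standing punch. The jaws will open along world x.

```bash
cat >> h.py <<'E'
from scipy.spatial.transform import Rotation as Ro
def plan(x,y,z,yaw):
    s=manip.read_state(); R=Ro.from_euler('xyz',s['tcp_rot']); T=Ro.from_euler('xyz',[np.pi,0,yaw])
    print('t',round(s['time'],2),'pos',np.round(s['tool_pos'],4),'rot',np.round(s['tcp_rot'],3),'gap',round(s['finger_gap'],3),'F',np.round(s['contact_force'],1))
    print('shift mm',np.round(R.inv().apply(np.array([x,y,z])-s['tool_pos'])*1000,1),'turn',np.round((R.inv()*T).as_rotvec(),3))
E
python3 -c "
from h import *
plan(.5285,.11,.235,np.pi/2)"
```

```text
t 1.0 pos [0.2829 0.5573 0.2366] rot [ 3.142 -0.     2.672] gap 0.998 F [-0.2 -0.6 -1.1]
shift mm [-421.5 -287.7    1.6] turn [ 0.    -0.     1.101]
```

play_rows --pt "-35 -24 0 0 0 0.09 0.1" --pt "-70 -48 0 0 0 0.18 0.1" --pt "-105 -72 0 0 0 0.28 0.1" --pt "-140 -96 0 0 0 0.37 0.1" --pt "-176 -120 0 0 0 0.46 0.1" --pt "-211 -144 0 0 0 0.55 0.1" --pt "-246 -168 0 0 0 0.64 0.1" --pt "-281 -192 0 0 0 0.73 0.1" --pt "-316 -216 0 0 0 0.83 0.1" --pt "-351 -240 0 0 0 0.92 0.1" --pt "-386 -264 1 0 0 1.01 0.1" --pt "-421 -288 1 0 0 1.1 0.1"

```text
time: 2.2
tool_pos: [0.5285, 0.1083, 0.2358]
tcp_rot: [3.141, -0.0, 1.568]
contact_force: [0.7, 1.0, -0.1]
finger_gap: 0.547
```

```bash
python3 -c "
from h import *
plan(.5285,.1097,.16,np.pi/2)
p=snap('top','top1')
cv2.imwrite('pics/c5.png',cv2.resize(p['image'][205:295,170:330,::-1],None,fx=5,fy=5,interpolation=2))"
```

```text
t 2.2 pos [0.5285 0.1083 0.2358] rot [ 3.141 -0.     1.568] gap 0.547 F [ 0.7  1.  -0.1]
shift mm [ 1.4 -0.  75.8] turn [ 0.    -0.    -0.003]
```

View pics/c5.png

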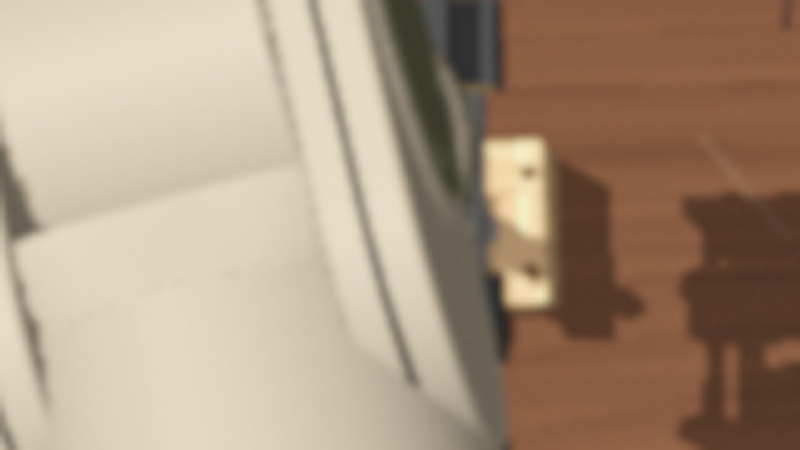

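The arm hides the stand from above, with only its right end visible near (520,220). I'll descend partway and check from the side.

play_rows --pt "1 0 30 0 0 0 0.1" --pt "1 0 60 0 0 0 0.1" --pt "1 0 80 0 0 0 0.1" --pt "1 0 80 0 0 0 0.1"

```text
time: 2.65
tool_pos: [0.5297, 0.1011, 0.1534]
tcp_rot: [-3.14, 0.004, 1.555]
contact_force: [-0.2, 0.1, -0.2]
finger_gap: 0.548
```

```bash
python3 -c "
from h import *
plan(.5285,.1097,.098,np.pi/2)
p=snap('side','side1')
cv2.imwrite('pics/c6.png',cv2.resize(p['image'][90:270,170:370,::-1],None,fx=3.3,fy=3.3,interpolation=2))"
```

```text
t 2.65 pos [0.5297 0.1011 0.1534] rot [-3.14   0.004  1.555] gap 0.548 F [-0.2  0.1 -0.2]
shift mm [ 8.8 -1.3 55.4] turn [-0.002  0.004 -0.016]
```

View pics/c6.png

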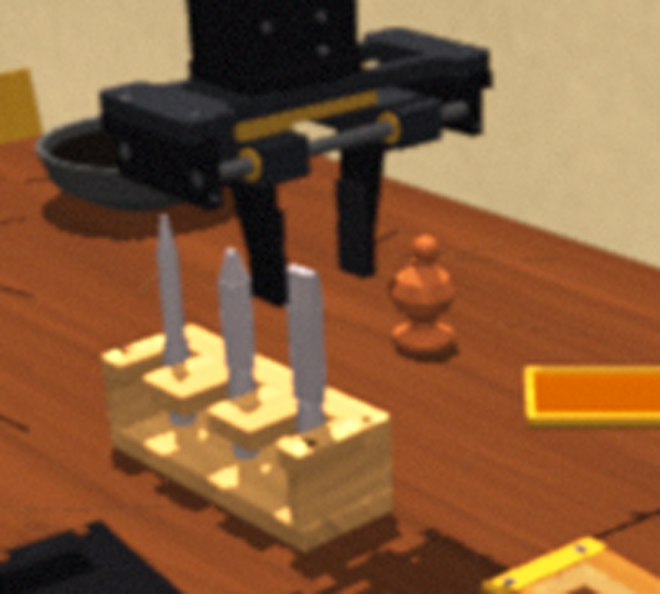

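```bash
python3 -c "
from h import *
p=pickle.load(open('pics/side1.pkl','rb'))
for X in ([.5297,.1011,.139],[.5047,.1011,.139],[.5547,.1011,.139],[.5285,.1097,.145]): print((proj(p,X)-[170,90])*3.3)
plan(.5285,.1097,.15,np.pi/2)"
```

```text
[316.72502436 286.34447246]
[279.03511358 299.38877525]
[353.03033118 273.77937467]
[303.65917087 271.79658702]
t 2.7 pos [0.5308 0.1014 0.1553] rot [3.141e+00 3.000e-03 1.555e+00] gap 0.547 F [ 0.2 -0.8  0.2]
shift mm [ 8.3 -2.4  5.3] turn [ 0.     0.003 -0.016]
```

The fingers project where they should: tips at crop (270,300) and (355,272), either side of the flat punch. The move ended about 8 mm off in y, so I'll correct that before going down.

play_rows --pt "8 -2 0 0 0 -0.016 0.1" --pt "8 -2 0 0 0 -0.016 0.1" --pt "8 -2 0 0 0 -0.016 0.1"

```text
time: 3.0
tool_pos: [0.5293, 0.1101, 0.1564]
tcp_rot: [3.14, 0.003, 1.572]
contact_force: [-0.6, -0.9, -0.1]
finger_gap: 0.55
```

```bash
python3 -c "
from h import *
plan(.5285,.1097,.098,np.pi/2)"
```

```text
t 3.0 pos [0.5293 0.1101 0.1564] rot [3.140e+00 3.000e-03 1.572e+00] gap 0.55 F [-0.6 -0.9 -0.1]
shift mm [-0.3 -0.9 58.4] turn [0.002 0.003 0.001]
```

play_rows --pt "0 -1 20 0 0 0 0.1" --pt "0 -1 40 0 0 0 0.1" --pt "0 -1 58 0 0 0 0.1" --pt "0 -1 58 0 0 0 0.1" --pt "0 -1 58 0 0 0 0.1"

```text
time: 3.5
tool_pos: [0.5287, 0.11, 0.0991]
tcp_rot: [3.139, 0.003, 1.572]
contact_force: [-0.3, 0.6, 0.5]
finger_gap: 0.55
```

```bash
python3 -c "
from h import *
plan(.5285,.1097,.098,np.pi/2)
p=snap('side','side2')
cv2.imwrite('pics/c7.png',cv2.resize(p['image'][110:270,190:330,::-1],None,fx=4,fy=3.7,interpolation=2))"
```

```text
t 3.5 pos [0.5287 0.11   0.0991] rot [3.139e+00 3.000e-03 1.572e+00] gap 0.55 F [-0.3  0.6  0.5]
shift mm [-0.3 -0.3  1.1] turn [0.002 0.003 0.001]
```

View pics/c7.png

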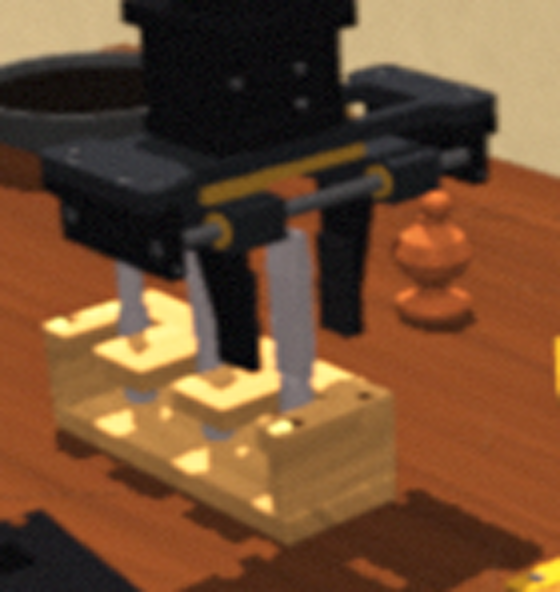

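The flat punch sits between the fingers at crop (290,300) and the other punches are clear. Closing.

play_rows --pt "0 0 0 0 0 0 -0.3" --pt "0 0 0 0 0 0 -0.6" --pt "0 0 0 0 0 0 -1" --pt "0 0 0 0 0 0 -1" --pt "0 0 0 0 0 0 -1" --pt "0 0 0 0 0 0 -1" --grip_force 30

```text
time: 4.15
tool_pos: [0.5291, 0.1101, 0.0996]
tcp_rot: [3.138, 0.002, 1.572]
contact_force: [1.3, -0.0, 0.9]
finger_gap: 0.102
```

The gap is 8.9 mm, which matches the 9 mm blade. Lifting.

play_rows --pt "0 0 -10 0 0 0 -1" --pt "0 0 -25 0 0 0 -1" --pt "0 0 -45 0 0 0 -1" --pt "0 0 -65 0 0 0 -1" --pt "0 0 -80 0 0 0 -1" --pt "0 0 -80 0 0 0 -1" --pt "0 0 -80 0 0 0 -1"

```text
time: 4.85
tool_pos: [0.5287, 0.1103, 0.1795]
tcp_rot: [3.138, 0.002, 1.572]
contact_force: [-0.5, -0.5, -1.8]
finger_gap: 0.1
```

```bash
python3 -c "
from h import *
plan(.4907,-.231,.18,np.pi/2-.1)
p=snap('side','side3')
cv2.imwrite('pics/c8.png',cv2.resize(p['image'][90:270,170:330,::-1],None,fx=3.3,fy=3.3,interpolation=2))"
```

```text
t 4.85 pos [0.5287 0.1103 0.1795] rot [3.138e+00 2.000e-03 1.572e+00] gap 0.1 F [-0.5 -0.5 -1.8]
shift mm [-3.413e+02 -3.840e+01  1.000e-01] turn [0.003 0.002 0.101]
```

View pics/c8.png

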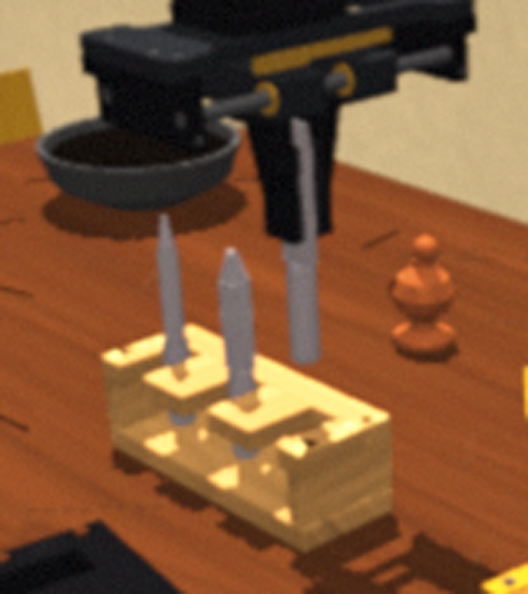

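The flat punch hangs upright with its foot at crop (303,358), clear of the rail. Carrying it to the third hole.

play_rows --pt "-20 -2 0 0 0 0.01 -1" --pt "-55 -6 0 0 0 0.02 -1" --pt "-90 -10 0 0 0 0.03 -1" --pt "-125 -14 0 0 0 0.04 -1" --pt "-160 -18 0 0 0 0.05 -1" --pt "-195 -22 0 0 0 0.06 -1" --pt "-230 -26 0 0 0 0.07 -1" --pt "-265 -30 0 0 0 0.08 -1" --pt "-300 -34 0 0 0 0.09 -1" --pt "-325 -37 0 0 0 0.1 -1" --pt "-341 -38 0 0 0 0.1 -1" --pt "-341 -38 0 0 0 0.1 -1"

```text
time: 6.1
tool_pos: [0.4889, -0.2341, 0.1789]
tcp_rot: [3.141, 0.004, 1.467]
contact_force: [0.2, -0.2, -1.6]
finger_gap: 0.103
```

play_rows --pt "0 0 0 0 0 0 -1" --pt "0 0 0 0 0 0 -1"

```text
time: 6.3
tool_pos: [0.4884, -0.2338, 0.1784]
tcp_rot: [-3.141, 0.003, 1.467]
contact_force: [0.4, 0.2, -2.6]
finger_gap: 0.103
```

```bash
python3 -c "
from h import *
plan(.4907,-.231,.13,np.pi/2-.1)
p=snap('side','side4')
cv2.imwrite('pics/c9.png',cv2.resize(p['image'][150:370,310:480,::-1],None,fx=2.7,fy=2.7,interpolation=2))
p=snap('top','top4')
cv2.imwrite('pics/c10.png',cv2.resize(p['image'][180:300,300:500,::-1],None,fx=4,fy=4,interpolation=2))
"
```

```text
t 6.3 pos [ 0.4884 -0.2338  0.1784] rot [-3.141e+00  3.000e-03  1.467e+00] gap 0.103 F [ 0.4  0.2 -2.6]
shift mm [ 3.2  2.  48.4] turn [-0.     0.003 -0.004]
```

View pics/c9.png

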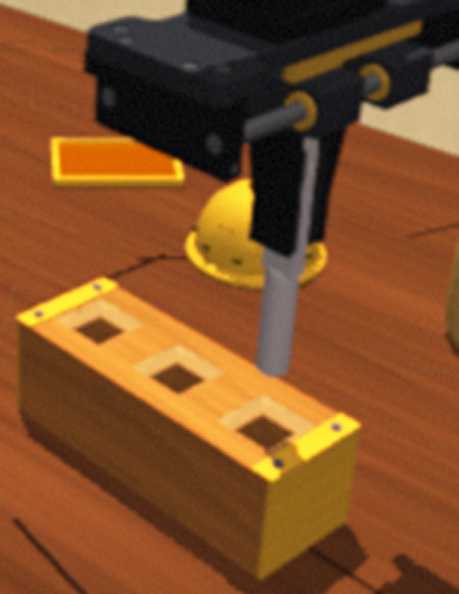

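View pics/c10.png

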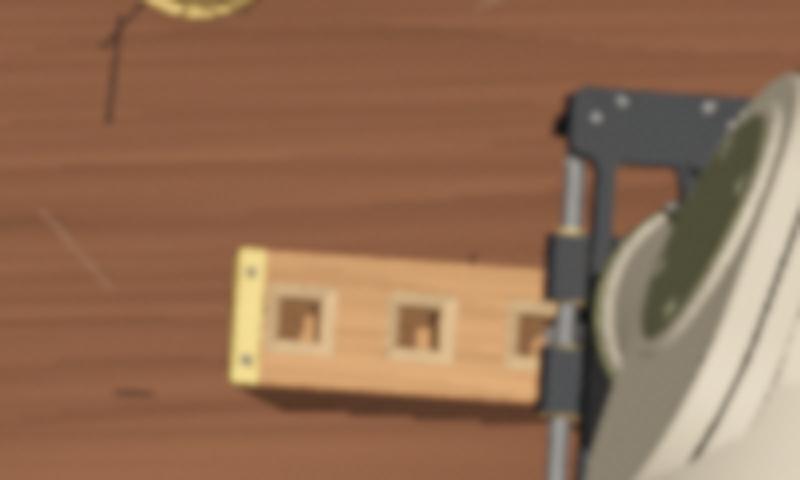

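```bash
python3 -c "
from h import *
p=pickle.load(open('pics/side4.pkl','rb'))
for z in (.094,.12,.14):
  for a in ([0,0],[-.0057,-.0057],[.0057,-.0057],[-.0057,.0057]): print(z,((proj(p,[.4884+a[0],-.2338+a[1],z])-[310,150])*2.7).round(1))"
```

```text
0.094 [274.6 368.9]
0.094 [277.6 378.6]
0.094 [291.4 368.8]
0.094 [257.8 369. ]
0.12 [279.6 322.9]
0.12 [282.7 332.3]
0.12 [296.7 322.8]
0.12 [262.4 323. ]
0.14 [283.6 286.3]
0.14 [286.8 295.4]
0.14 [301.  286.2]
0.14 [266.2 286.3]
```

The punch projects where it appears: foot axis at crop (274.6,369), upright in the grasp. Correcting and lowering to just above the mouth, then inserting.

play_rows --pt "3 2 0 0 0 0 -1" --pt "3 2 10 0 0 0 -1" --pt "3 2 20 0 0 0 -1" --pt "3 2 28 0 0 0 -1" --pt "3 2 28 0 0 0 -1" --pt "3 2 28 0 0 0 -1"

```text
time: 7.0
tool_pos: [0.491, -0.2307, 0.1504]
tcp_rot: [-3.141, 0.003, 1.468]
contact_force: [-0.0, 0.0, -1.7]
finger_gap: 0.1
```

```bash
python3 -c "
from h import *
plan(.4907,-.231,.1,np.pi/2-.1)
p=snap('side','side5')
cv2.imwrite('pics/c11.png',cv2.resize(p['image'][200:370,340:470,::-1],None,fx=3.5,fy=3.5,interpolation=2))
"
```

```text
t 7.0 pos [ 0.491  -0.2307  0.1504] rot [-3.141e+00  3.000e-03  1.468e+00] gap 0.1 F [-0.   0.  -1.7]
shift mm [-0.1 -0.3 50.4] turn [-0.     0.003 -0.003]
```

View pics/c11.png

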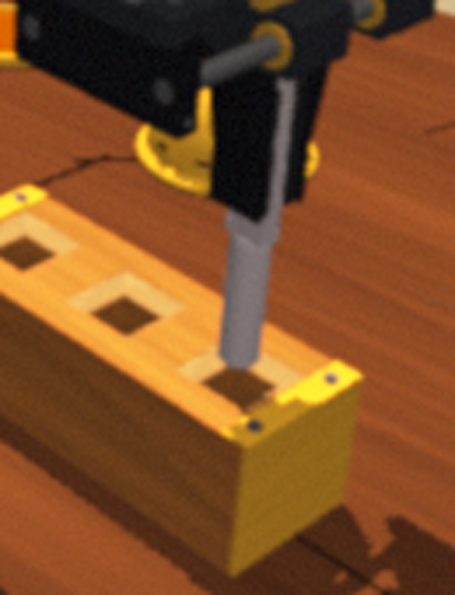

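The foot is at crop (238,362), directly over the third hole at (238,385). Inserting.

play_rows --pt "0 0 10 0 0 0 -1" --pt "0 0 20 0 0 0 -1" --pt "0 0 30 0 0 0 -1" --pt "0 0 40 0 0 0 -1" --pt "0 0 47 0 0 0 -1" --pt "0 0 50 0 0 0 -1" --pt "0 0 50 0 0 0 -1"

```text
time: 7.75
tool_pos: [0.4911, -0.231, 0.1004]
tcp_rot: [-3.142, 0.004, 1.468]
contact_force: [0.6, -0.2, -1.5]
finger_gap: 0.1
```

```bash
python3 -c "
from h import *
plan(.4907,-.231,.0995,np.pi/2-.1)
p=snap('side','side6')
cv2.imwrite('pics/c12.png',cv2.resize(p['image'][200:370,340:470,::-1],None,fx=3.5,fy=3.5,interpolation=2))
"
```

```text
t 7.75 pos [ 0.4911 -0.231   0.1004] rot [-3.142  0.004  1.468] gap 0.1 F [ 0.6 -0.2 -1.5]
shift mm [-0.  -0.4  0.9] turn [-0.     0.004 -0.003]
```

View pics/c12.png

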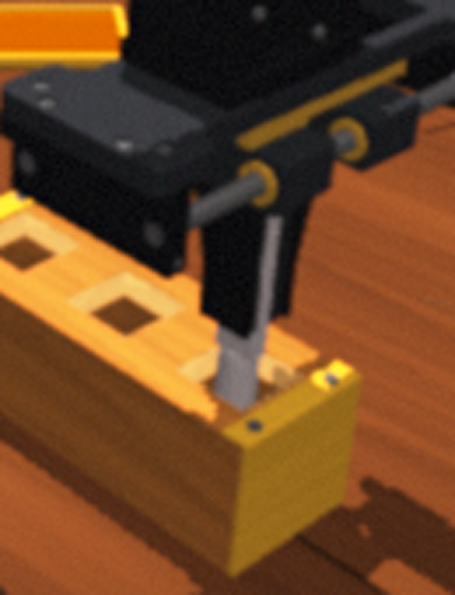

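The punch is in the third hole with no force and about 1 mm left to go. Releasing, then retreating.

play_rows --pt "0 0 1 0 0 0 -1" --pt "0 0 1 0 0 0 -0.6" --pt "0 0 1 0 0 0 -0.3" --pt "0 0 1 0 0 0 0.1" --pt "0 0 1 0 0 0 0.1" --pt "0 0 -20 0 0 0 0.1" --pt "0 0 -50 0 0 0 0.1" --pt "0 0 -80 0 0 0 0.1" --pt "0 0 -80 0 0 0 0.1" --pt "0 0 -80 0 0 0 0.1"

```text
time: 8.8
tool_pos: [0.4916, -0.2308, 0.1812]
tcp_rot: [3.14, 0.003, 1.468]
contact_force: [-0.1, 1.1, -0.2]
finger_gap: 0.55
```

```bash
python3 -c "
from h import *
plan(.5287,.1706,.18,np.pi/2)
p=snap('side','side7')
cv2.imwrite('pics/c13.png',cv2.resize(p['image'][170:370,190:470,::-1],None,fx=2.8,fy=2.8,interpolation=2))
"
```

```text
t 8.8 pos [ 0.4916 -0.2308  0.1812] rot [3.140e+00 3.000e-03 1.468e+00] gap 0.55 F [-0.1  1.1 -0.2]
shift mm [ 4.031e+02 -4.300e+00 -2.000e-01] turn [ 0.002  0.003 -0.103]
```

View pics/c13.png

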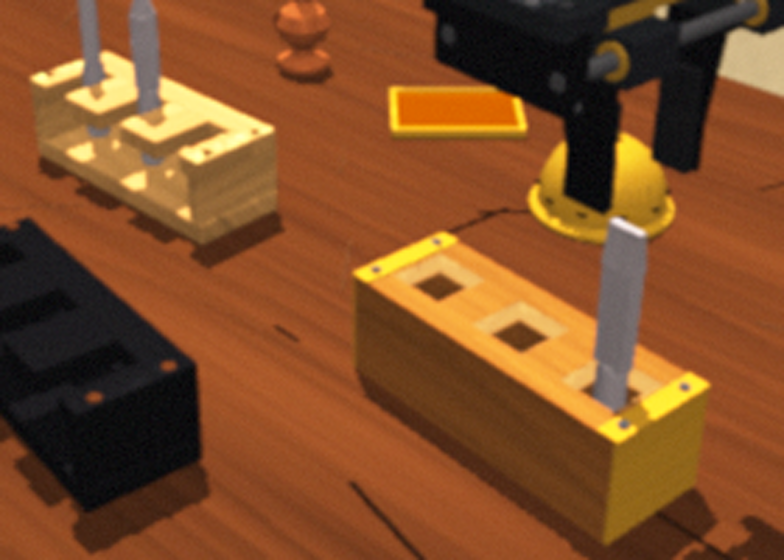

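The flat punch stands upright in the third hole (tip at crop (628,228)). Next, the square punch.

play_rows --pt "25 0 -10 0 0 -0.01 0.1" --pt "65 -1 -20 0 0 -0.02 0.1" --pt "105 -1 -20 0 0 -0.03 0.1" --pt "145 -2 -20 0 0 -0.04 0.1" --pt "185 -2 -20 0 0 -0.05 0.1" --pt "225 -3 -20 0 0 -0.06 0.1" --pt "265 -3 -20 0 0 -0.07 0.1" --pt "305 -3 -20 0 0 -0.08 0.1" --pt "345 -4 -10 0 0 -0.09 0.1" --pt "380 -4 0 0 0 -0.1 0.1" --pt "403 -4 0 0 0 -0.1 0.1" --pt "403 -4 0 0 0 -0.1 0.1"

```text
time: 10.05
tool_pos: [0.5272, 0.1745, 0.177]
tcp_rot: [-3.138, 0.004, 1.573]
contact_force: [0.1, -0.5, 0.1]
finger_gap: 0.553
```

play_rows --pt "0 0 0 0 0 0 0.1" --pt "0 0 0 0 0 0 0.1"

```text
time: 10.25
tool_pos: [0.5268, 0.1738, 0.1761]
tcp_rot: [-3.137, 0.004, 1.573]
contact_force: [-0.5, 0.3, -0.9]
finger_gap: 0.551
```

```bash
python3 -c "
from h import *
plan(.5287,.1703,.099,np.pi/2)
"
```

```text
t 10.25 pos [0.5268 0.1738 0.1761] rot [-3.137  0.004  1.573] gap 0.551 F [-0.5  0.3 -0.9]
shift mm [-3.2  2.3 77.1] turn [-0.005  0.004  0.002]
```

play_rows --pt "-3 2 0 0 0 0 0.1" --pt "-3 2 20 0 0 0 0.1" --pt "-3 2 40 0 0 0 0.1" --pt "-3 2 60 0 0 0 0.1" --pt "-3 2 77 0 0 0 0.1" --pt "-3 2 77 0 0 0 0.1" --pt "-3 2 77 0 0 0 0.1"

```text
time: 10.95
tool_pos: [0.5287, 0.1697, 0.0996]
tcp_rot: [-3.137, 0.005, 1.572]
contact_force: [0.0, -0.2, 1.1]
finger_gap: 0.551
```

```bash
python3 -c "
from h import *
plan(.5287,.1703,.099,np.pi/2)
p=snap('side','side8')
cv2.imwrite('pics/c14.png',cv2.resize(p['image'][110:270,190:330,::-1],None,fx=4,fy=3.7,interpolation=2))"
```

```text
t 10.95 pos [0.5287 0.1697 0.0996] rot [-3.137  0.005  1.572] gap 0.551 F [ 0.  -0.2  1.1]
shift mm [0.6 0.  0.6] turn [-0.005  0.005  0.001]
```

View pics/c14.png

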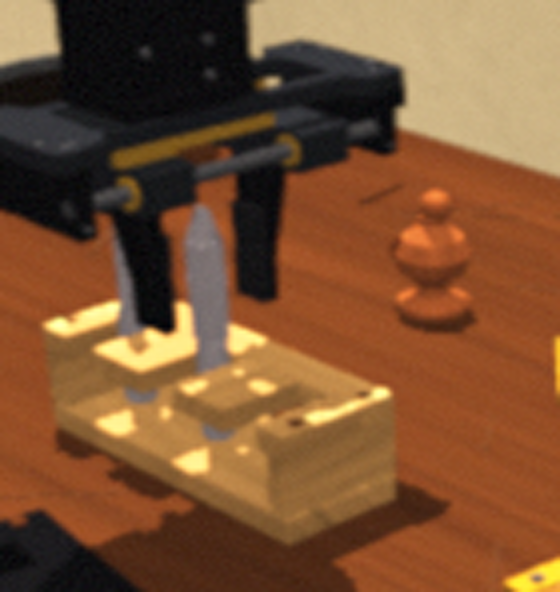

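The square punch is between the fingers at crop (207,280). Closing and lifting gently.

play_rows --pt "0 0 0 0 0 0 -0.3" --pt "0 0 0 0 0 0 -0.6" --pt "0 0 0 0 0 0 -1" --pt "0 0 0 0 0 0 -1" --pt "0 0 0 0 0 0 -1" --pt "0 0 0 0 0 0 -1" --grip_force 30

```text
time: 11.6
tool_pos: [0.5289, 0.1701, 0.1001]
tcp_rot: [-3.138, 0.004, 1.572]
contact_force: [-0.6, 0.4, -0.1]
finger_gap: 0.144
```

play_rows --pt "0 0 -10 0 0 0 -1" --pt "0 0 -25 0 0 0 -1" --pt "0 0 -45 0 0 0 -1" --pt "0 0 -65 0 0 0 -1" --pt "0 0 -80 0 0 0 -1" --pt "0 0 -80 0 0 0 -1" --pt "0 0 -80 0 0 0 -1"

```text
time: 12.3
tool_pos: [0.5291, 0.1704, 0.18]
tcp_rot: [-3.138, 0.004, 1.572]
contact_force: [0.2, -0.1, -2.6]
finger_gap: 0.15
```

```bash
python3 -c "
from h import *
plan(.4967,-.1714,.18,np.pi/2-.1)
p=snap('side','side9')
cv2.imwrite('pics/c15.png',cv2.resize(p['image'][90:270,170:330,::-1],None,fx=3.3,fy=3.3,interpolation=2))"
```

```text
t 12.3 pos [0.5291 0.1704 0.18  ] rot [-3.138  0.004  1.572] gap 0.15 F [ 0.2 -0.1 -2.6]
shift mm [-341.8  -32.9    1.4] turn [-0.003  0.004  0.101]
```

View pics/c15.png

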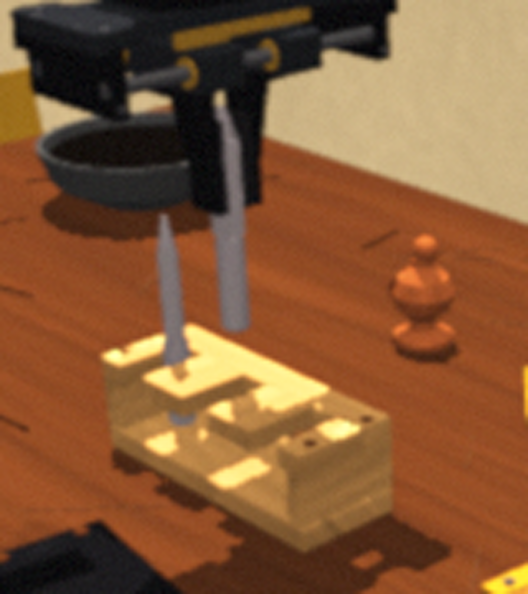

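```bash
python3 -c "
from h import *
p=pickle.load(open('pics/side9.pkl','rb'))
for z in (.095,.147,.22): print(z,((proj(p,[.5291,.1704,z])-[170,90])*3.3).round(1))"
```

```text
0.095 [238.7 327.4]
0.147 [232.1 238.9]
0.22 [222.1 106.3]
```

play_rows --pt "-20 -2 0 0 0 0.01 -1" --pt "-55 -5 0 0 0 0.02 -1" --pt "-90 -8 0 0 0 0.03 -1" --pt "-125 -12 0 0 0 0.04 -1" --pt "-160 -15 0 0 0 0.05 -1" --pt "-195 -19 0 0 0 0.06 -1" --pt "-230 -22 0 0 0 0.07 -1" --pt "-265 -25 0 0 0 0.08 -1" --pt "-300 -29 0 0 0 0.09 -1" --pt "-325 -31 0 0 0 0.1 -1" --pt "-340 -32 0 0 0 0.1 -1" --pt "-340 -32 0 0 0 0.1 -1"

```text
time: 13.55
tool_pos: [0.4957, -0.1728, 0.1803]
tcp_rot: [-3.136, 0.006, 1.467]
contact_force: [0.1, 0.6, -2.0]
finger_gap: 0.144
```

play_rows --pt "0 0 0 0 0 0 -1" --pt "0 0 0 0 0 0 -1"

```text
time: 13.75
tool_pos: [0.4953, -0.1722, 0.1798]
tcp_rot: [-3.135, 0.006, 1.468]
contact_force: [0.1, 0.8, -1.1]
finger_gap: 0.146
```

```bash
python3 -c "
from h import *
plan(.4967,-.1714,.15,np.pi/2-.1)"
```

```text
t 13.75 pos [ 0.4953 -0.1722  0.1798] rot [-3.135  0.006  1.468] gap 0.146 F [ 0.1  0.8 -1.1]
shift mm [ 1.1  1.5 29.8] turn [-0.007  0.006 -0.003]
```

The projection matches: the square punch hangs straight. Lowering to just above the middle hole.

play_rows --pt "1 1 0 0 0 0 -1" --pt "1 1 10 0 0 0 -1" --pt "1 1 20 0 0 0 -1" --pt "1 1 29 0 0 0 -1" --pt "1 1 29 0 0 0 -1" --pt "1 1 29 0 0 0 -1"

```text
time: 14.35
tool_pos: [0.496, -0.1715, 0.1505]
tcp_rot: [-3.134, 0.006, 1.468]
contact_force: [-0.4, 0.2, -1.0]
finger_gap: 0.147
```

```bash
python3 -c "
from h import *
plan(.4967,-.1714,.1,np.pi/2-.1)
p=snap('side','side10')
cv2.imwrite('pics/c16.png',cv2.resize(p['image'][180:370,310:470,::-1],None,fx=3.1,fy=3.1,interpolation=2))
"
```

```text
t 14.35 pos [ 0.496  -0.1715  0.1505] rot [-3.134  0.006  1.468] gap 0.147 F [-0.4  0.2 -1. ]
shift mm [ 0.5  1.  50.5] turn [-0.007  0.006 -0.003]
```

View pics/c16.png

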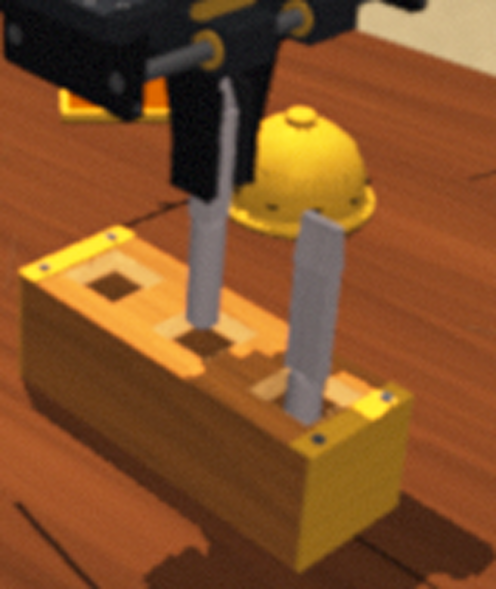

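The foot at (203,325) is over the middle hole at (204,341), and the flat punch still stands upright. Inserting, releasing and retreating.

play_rows --pt "0 1 10 0 0 0 -1" --pt "0 1 20 0 0 0 -1" --pt "0 1 30 0 0 0 -1" --pt "0 1 40 0 0 0 -1" --pt "0 1 47 0 0 0 -1" --pt "0 1 50 0 0 0 -1" --pt "0 1 50 0 0 0 -1"

```text
time: 15.1
tool_pos: [0.497, -0.1721, 0.1007]
tcp_rot: [-3.135, 0.006, 1.467]
contact_force: [-0.3, -0.5, -1.9]
finger_gap: 0.15
```

```bash
python3 -c "
from h import *
plan(.4967,-.1714,.0996,np.pi/2-.1)"
```

```text
t 15.1 pos [ 0.497  -0.1721  0.1007] rot [-3.135  0.006  1.467] gap 0.15 F [-0.3 -0.5 -1.9]
shift mm [ 0.6 -0.3  1.1] turn [-0.007  0.006 -0.003]
```

play_rows --pt "0 0 1 0 0 0 -1" --pt "0 0 1 0 0 0 -0.6" --pt "0 0 1 0 0 0 -0.3" --pt "0 0 1 0 0 0 0.1" --pt "0 0 1 0 0 0 0.1" --pt "0 0 -20 0 0 0 0.1" --pt "0 0 -50 0 0 0 0.1" --pt "0 0 -80 0 0 0 0.1" --pt "0 0 -80 0 0 0 0.1" --pt "0 0 -80 0 0 0 0.1"

```text
time: 16.1
tool_pos: [0.4978, -0.1716, 0.181]
tcp_rot: [-3.136, 0.006, 1.468]
contact_force: [0.9, 0.1, -0.4]
finger_gap: 0.549
```

```bash
python3 -c "
from h import *
plan(.5275,.229,.18,np.pi/2)
p=snap('side','side11')
cv2.imwrite('pics/c17.png',cv2.resize(p['image'][150:370,190:470,::-1],None,fx=2.7,fy=2.7,interpolation=2))
"
```

```text
t 16.1 pos [ 0.4978 -0.1716  0.181 ] rot [-3.136  0.006  1.468] gap 0.549 F [ 0.9  0.1 -0.4]
shift mm [401.5 -11.7  -1.2] turn [-0.006  0.005 -0.103]
```

View pics/c17.png

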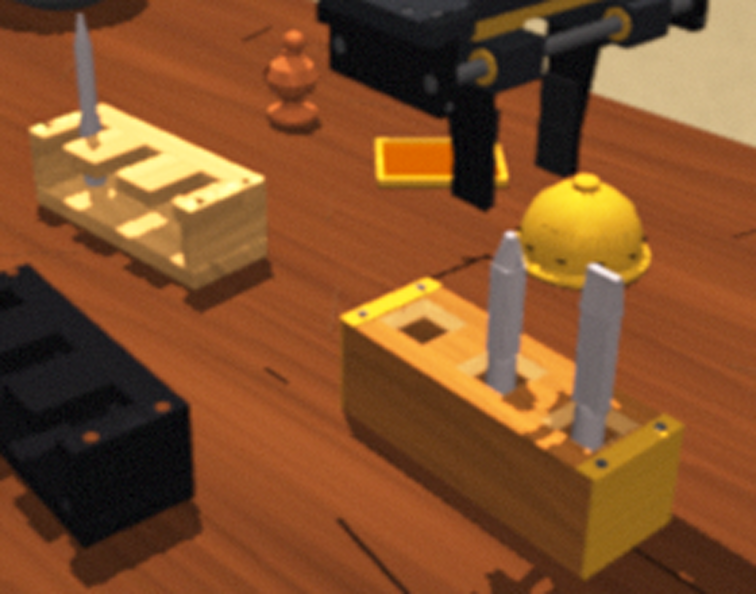

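Square (505,310) and flat (597,350) both stand in their holes. Now the round punch.

play_rows --pt "25 -1 -10 0 0 -0.01 0.1" --pt "65 -2 -20 0 0 -0.02 0.1" --pt "105 -3 -20 0 0 -0.03 0.1" --pt "145 -4 -20 0 0 -0.04 0.1" --pt "185 -5 -20 0 0 -0.05 0.1" --pt "225 -6 -20 0 0 -0.06 0.1" --pt "265 -8 -20 0 0 -0.07 0.1" --pt "305 -9 -20 0 0 -0.08 0.1" --pt "345 -10 -10 0 0 -0.09 0.1" --pt "380 -11 0 0 0 -0.1 0.1" --pt "399 -12 0 0 0 -0.1 0.1" --pt "399 -12 0 0 0 -0.1 0.1"

```text
time: 17.35
tool_pos: [0.5254, 0.2291, 0.1767]
tcp_rot: [-3.132, 0.006, 1.571]
contact_force: [0.2, -0.2, -0.0]
finger_gap: 0.548
```

play_rows --pt "0 0 0 0 0 0 0.1" --pt "0 0 0 0 0 0 0.1"

```text
time: 17.55
tool_pos: [0.5257, 0.2276, 0.1768]
tcp_rot: [-3.132, 0.006, 1.569]
contact_force: [-0.2, -0.1, 0.5]
finger_gap: 0.55
```

```bash
python3 -c "
from h import *
plan(.5275,.2293,.099,np.pi/2)
"
```

```text
t 17.55 pos [0.5257 0.2276 0.1768] rot [-3.132  0.006  1.569] gap 0.55 F [-0.2 -0.1  0.5]
shift mm [ 2.2  2.6 77.7] turn [-0.01   0.006 -0.001]
```

play_rows --pt "2 2 0 -0.01 0.006 0 0.1" --pt "2 2 20 -0.01 0.006 0 0.1" --pt "2 2 40 -0.01 0.006 0 0.1" --pt "2 2 60 -0.01 0.006 0 0.1" --pt "2 2 77 -0.01 0.006 0 0.1" --pt "2 2 77 -0.01 0.006 0 0.1" --pt "2 2 77 -0.01 0.006 0 0.1"

```text
time: 18.25
tool_pos: [0.5273, 0.2285, 0.1004]
tcp_rot: [3.141, 0.0, 1.568]
contact_force: [0.1, 0.8, 0.2]
finger_gap: 0.552
```

```bash
python3 -c "
from h import *
plan(.5275,.2293,.099,np.pi/2)
p=snap('side','side12')
cv2.imwrite('pics/c18.png',cv2.resize(p['image'][110:270,170:330,::-1],None,fx=3.7,fy=3.7,interpolation=2))"
```

```text
t 18.25 pos [0.5273 0.2285 0.1004] rot [3.141 0.    1.568] gap 0.552 F [0.1 0.8 0.2]
shift mm [0.8 0.2 1.4] turn [ 0.001  0.    -0.003]
```

View pics/c18.png

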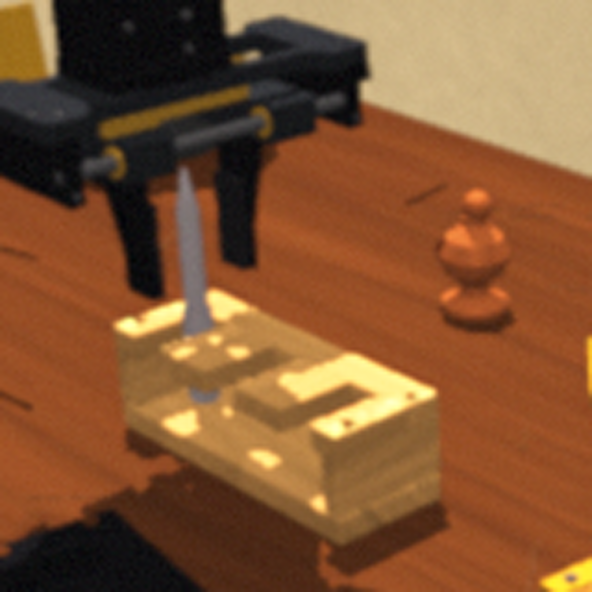

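The round punch is between the fingers at crop (190,250). Closing and lifting.

play_rows --pt "1 0 1 0 0 0 -0.3" --pt "1 0 1 0 0 0 -0.6" --pt "1 0 1 0 0 0 -1" --pt "1 0 1 0 0 0 -1" --pt "1 0 1 0 0 0 -1" --pt "1 0 1 0 0 0 -1" --grip_force 35

```text
time: 18.9
tool_pos: [0.5276, 0.2298, 0.0999]
tcp_rot: [3.14, -0.0, 1.569]
contact_force: [-0.2, -0.5, 0.4]
finger_gap: 0.123
```

play_rows --pt "0 0 -10 0 0 0 -1" --pt "0 0 -25 0 0 0 -1" --pt "0 0 -45 0 0 0 -1" --pt "0 0 -65 0 0 0 -1" --pt "0 0 -80 0 0 0 -1" --pt "0 0 -80 0 0 0 -1" --pt "0 0 -80 0 0 0 -1"

```text
time: 19.6
tool_pos: [0.5274, 0.2298, 0.1799]
tcp_rot: [3.14, -0.001, 1.569]
contact_force: [0.7, 0.0, -1.7]
finger_gap: 0.122
```

```bash
python3 -c "
from h import *
plan(.5025,-.1117,.18,np.pi/2-.1)
p=snap('side','side13')
q=manip.read_state()['tool_pos']
for z in (-.084,-.032,.045): print(((proj(p,q+[0,0,z])-[150,70])*3.3).round(1))
cv2.imwrite('pics/c19.png',cv2.resize(p['image'][70:250,150:310,::-1],None,fx=3.3,fy=3.3,interpolation=2))"
```

```text
t 19.6 pos [0.5274 0.2298 0.1799] rot [ 3.140e+00 -1.000e-03  1.569e+00] gap 0.122 F [ 0.7  0.  -1.7]
shift mm [-3.416e+02 -2.410e+01 -3.000e-01] turn [ 0.002 -0.001  0.098]
[238.1 365.2]
[230.  279.4]
[217.2 143.7]
```

View pics/c19.png

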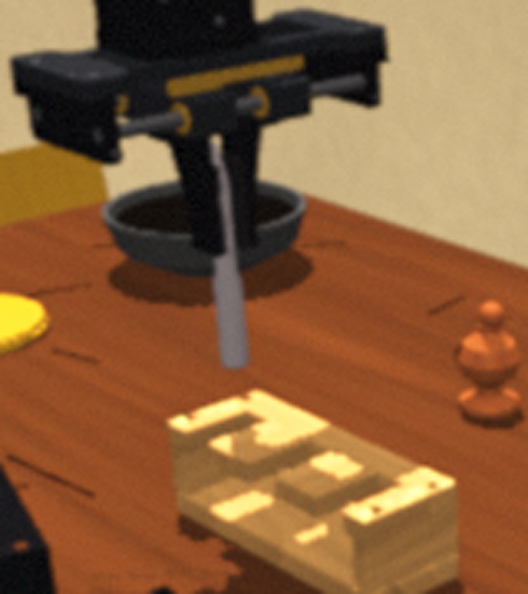

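The round punch hangs straight, foot at (234,364) against 238 predicted. The gap reads 10.6 mm on a 12 mm shank, which is a bit low, but the hold is steady. Carrying it over.

play_rows --pt "-20 -2 0 0 0 0.01 -1" --pt "-55 -4 0 0 0 0.02 -1" --pt "-90 -6 0 0 0 0.03 -1" --pt "-125 -9 0 0 0 0.04 -1" --pt "-160 -11 0 0 0 0.05 -1" --pt "-195 -14 0 0 0 0.06 -1" --pt "-230 -16 0 0 0 0.07 -1" --pt "-265 -19 0 0 0 0.08 -1" --pt "-300 -21 0 0 0 0.09 -1" --pt "-325 -23 0 0 0 0.1 -1" --pt "-340 -24 0 0 0 0.1 -1" --pt "-340 -24 0 0 0 0.1 -1"

```text
time: 20.85
tool_pos: [0.5009, -0.1134, 0.1785]
tcp_rot: [-3.141, 0.001, 1.464]
contact_force: [-0.1, -0.2, -1.1]
finger_gap: 0.124
```

play_rows --pt "0 0 0 0 0 0 -1" --pt "0 0 0 0 0 0 -1"

```text
time: 21.05
tool_pos: [0.5006, -0.1128, 0.1781]
tcp_rot: [-3.14, 0.001, 1.464]
contact_force: [-0.0, 0.4, -1.3]
finger_gap: 0.124
```

```bash
python3 -c "
from h import *
plan(.5025,-.1117,.15,np.pi/2-.1)"
```

```text
t 21.05 pos [ 0.5006 -0.1128  0.1781] rot [-3.140e+00  1.000e-03  1.464e+00] gap 0.124 F [-0.   0.4 -1.3]
shift mm [ 1.3  1.8 28.1] turn [-0.002  0.001 -0.006]
```

play_rows --pt "1 2 0 0 0 0 -1" --pt "1 2 10 0 0 0 -1" --pt "1 2 20 0 0 0 -1" --pt "1 2 28 0 0 0 -1" --pt "1 2 28 0 0 0 -1" --pt "1 2 28 0 0 0 -1"

```text
time: 21.65
tool_pos: [0.5024, -0.1121, 0.1498]
tcp_rot: [-3.139, 0.001, 1.464]
contact_force: [-0.2, 0.5, -2.1]
finger_gap: 0.127
```

```bash
python3 -c "
from h import *
plan(.5025,-.1117,.1,np.pi/2-.1)
p=snap('side','side14')
cv2.imwrite('pics/c20.png',cv2.resize(p['image'][180:370,310:470,::-1],None,fx=3.1,fy=3.1,interpolation=2))
"
```

```text
t 21.65 pos [ 0.5024 -0.1121  0.1498] rot [-3.139e+00  1.000e-03  1.464e+00] gap 0.127 F [-0.2  0.5 -2.1]
shift mm [ 0.4  0.2 49.8] turn [-0.002  0.001 -0.007]
```

View pics/c20.png

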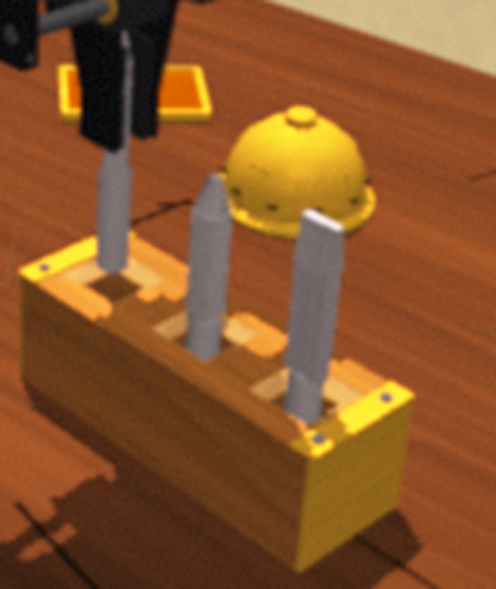

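The foot at (112,270) is over the first hole at (114,288). Inserting.

play_rows --pt "0 0 10 0 0 0 -1" --pt "0 0 20 0 0 0 -1" --pt "0 0 30 0 0 0 -1" --pt "0 0 40 0 0 0 -1" --pt "0 0 46 0 0 0 -1" --pt "0 0 49 0 0 0 -1" --pt "0 0 49 0 0 0 -1"

```text
time: 22.4
tool_pos: [0.5024, -0.1122, 0.1007]
tcp_rot: [-3.139, 0.001, 1.464]
contact_force: [0.5, 0.4, -1.6]
finger_gap: 0.123
```

```bash
python3 -c "
from h import *
plan(.5025,-.1117,.0998,np.pi/2-.1)"
```

```text
t 22.4 pos [ 0.5024 -0.1122  0.1007] rot [-3.139e+00  1.000e-03  1.464e+00] gap 0.123 F [ 0.5  0.4 -1.6]
shift mm [0.5 0.  0.9] turn [-0.002  0.001 -0.007]
```

play_rows --pt "0 0 1 0 0 0 -1" --pt "0 0 1 0 0 0 -0.6" --pt "0 0 1 0 0 0 -0.3" --pt "0 0 1 0 0 0 0.1" --pt "0 0 1 0 0 0 0.1" --pt "0 0 -20 0 0 0 0.1" --pt "0 0 -50 0 0 0 0.1" --pt "0 0 -90 0 0 0 0.1" --pt "0 0 -120 0 0 0 0.1" --pt "0 0 -120 0 0 0 0.1" --pt "0 0 -120 0 0 0 0.1"

```text
time: 23.5
tool_pos: [0.5029, -0.112, 0.221]
tcp_rot: [-3.14, 0.001, 1.464]
contact_force: [0.5, -0.7, -0.6]
finger_gap: 0.549
```

play_rows --pt "40 0 0 0 0 0 0.1" --pt "80 0 0 0 0 0 0.1" --pt "120 0 0 0 0 0 0.1" --pt "160 0 0 0 0 0 0.1" --pt "200 0 0 0 0 0 0.1" --pt "240 0 0 0 0 0 0.1" --pt "270 0 0 0 0 0 0.1" --pt "280 0 0 0 0 0 0.1" --pt "280 0 0 0 0 0 0.1" --pt "280 0 0 0 0 0 0.1"

```text
time: 24.5
tool_pos: [0.5326, 0.1646, 0.2201]
tcp_rot: [-3.14, 0.002, 1.463]
contact_force: [0.7, -0.3, -0.5]
finger_gap: 0.55
```

```bash
python3 -c "
from h import *
p=snap('side','side15')
cv2.imwrite('pics/c21.png',cv2.resize(p['image'][150:370,270:550,::-1],None,fx=2.7,fy=2.7,interpolation=2))
q=snap('top','top15')
cv2.imwrite('pics/c22.png',cv2.resize(q['image'][110:290,310:490,::-1],None,fx=3.3,fy=3.3,interpolation=2))
print(manip.read_state()['tool_pos'])
"
```

```text
[0.53282798 0.16438275 0.22064273]
```

View pics/c21.png

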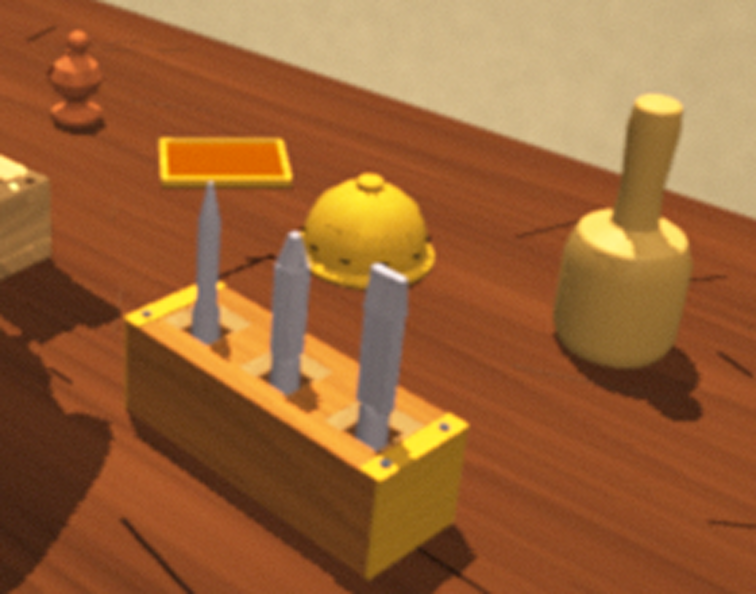

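View pics/c22.png

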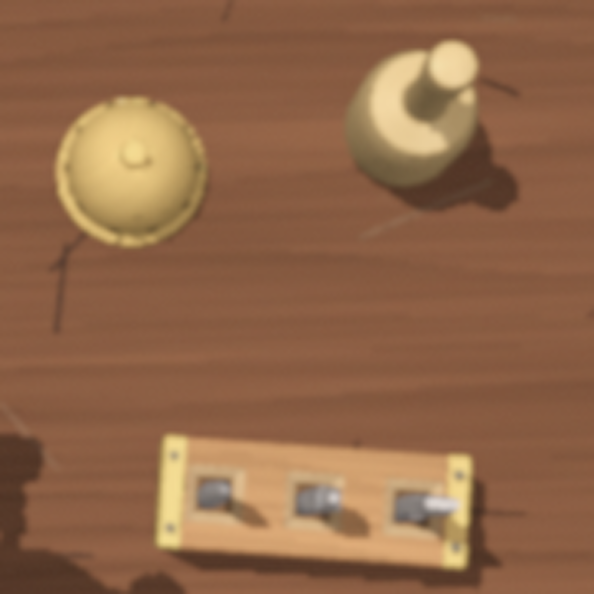

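```bash
python3 -c "
from h import *
s=pickle.load(open('pics/side15.pkl','rb'));t=pickle.load(open('pics/top15.pkl','rb'))
for a,b in (((208,497),(210,182)),((328,496),(295,235)),((441,505),(388,273))):
    print(tri(t,np.array(a)/3.3+[310,110],s,np.array(b)/2.7+[270,150]).round(4))
c=np.array([.4965,-.1716])
for k,h in zip((.06,0,-.06),(.13,.125,.13)):
    X=np.r_[c+k*np.array([np.sin(.098),np.cos(.098)]),.015+h]; print('expect',X.round(4),((proj(t,X)-[310,110])*3.3).round(0),((proj(s,X)-[270,150])*2.7).round(0))
print(manip.finish_job())"
```

```text
[ 0.5015 -0.1041  0.1432]
[ 0.4979 -0.1692  0.1382]
[ 0.4906 -0.2301  0.1447]
expect [ 0.5024 -0.1119  0.145 ] [227. 490.] [214. 184.]
expect [ 0.4965 -0.1716  0.14  ] [334. 498.] [296. 235.]
expect [ 0.4906 -0.2313  0.145 ] [443. 505.] [391. 273.]
the job is handed in; nothing more can be done
None
```

I moved all three punches one at a time into the bench block, in the order flat, square, round, and handed the job in at about 24.6 s. Each is in the hole matching its old slot: round first from the left, square in the middle, flat third.

**Last checks:**
- **Position and height:** In both views all three stand upright with the working end up. Triangulated tip heights were 0.143, 0.138 and 0.145 m for round, square and flat. With the punches fully down they should be 0.145, 0.140 and 0.145 m.
- **Round tip:** Its triangulated y was 8 mm off the expected hole position. I put this down to my pixel reading of its dark, fine tip in the top view. The side view agreed to about 1.5 px, and the gripper released it within 1 mm of the hole centre.
- **Grip on the round punch:** The gap read 10.6 mm on its 12 mm shank, but the hold stayed steady.
- **Other objects:** I compared the cap, finial, mallet and pane by eye only, and none looks displaced. The gripper ended clear, above the empty stand.

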